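# Fill a jar with walnuts through the jar funnel

### The arm

A 6-joint arm with a two-finger parallel gripper is mounted at the origin on the work surface. World frame = base frame: x ahead of the robot, y to its left, z up, the work surface at z = 0. Lengths are in m, angles in rad, forces in N, time in s.
With the tool pointing down it reaches from about 0.3 to 0.875 m from the base axis. Payload 6.4 kg.
Tool frame: the origin (TCP) lies midway between the tips of the shut fingers; the grasp point (between the pads) lies 19 mm behind it; z points along the fingers, y is the line along which they close (so a half turn about z gives the same grasp; the last joint's range is limited). The gripper opens to 85 mm and grips with 20 to 120 N. Pads are 22 mm wide; open, the fingers measure 114 mm over their backs; the gripper's body (76 mm by 85 mm) begins 54 mm behind the grasp point. The pads swing forward as they close: fully open they stand 13 mm farther back than shut.
Start: joints at [-1.454, 0.181, 1.607, -0, 1.354, -0.206], TCP at [0.182, -0.545, 0.231] pointing down, gripper open.
Joint ranges: [-2.99, 2.99], [-0.89, 2.07], [0.3, 2.58], [-1.14, 4.28], [0, 2.63], [-3.12, 3.12]. Speed limits (rad/s): [2.57, 2.57, 3.01, 3.14, 3.14, 3.14].

### API

Orientations are given as a unit quaternion [w, x, y, z].
In Python, from bench import ctrl gives the robot as it stands. The module is installed in compiled form; this text tells all that it offers.
- The arm moves only by the tool move_arm, never from a script. Its argument "plan" is one flat list of numbers, 6 for each row, row after row: the shift along the world's x, y, z in units of 50 mm (1.0 is 50 mm), then the turn, a rotation vector about the world's x, y, z in rad. A call has 1 to 10 rows; each row is the pose to reach, as a shift and turn from the pose commanded when the call began; what a row does not reach only later rows make up. A row lasts 1/8 s, in which the tool goes at most 62.5 mm and 10.7 degrees, less where a joint would pass 70% of its speed; a pose out of reach is approached as far as the arm can. A call with a gripper value outside its range is refused whole. "grip" is the finger opening in mm, from 0 to 85.4, set as the call begins (left out, the last holds). The fingers move at their own pace and stop on an object; the grip force is fixed at half the most. Time passes only in rows, so rows that repeat a pose let the fingers close. It gives the time, the measured TCP pose, the force, the opening and the grip force at its end, in the units of the state.
- ctrl.get_obs(): the state, without advancing time (a new reading comes with each control period).
- ctrl.camera(name): name is "scene" or "side" or "wrist"; returns a dict with "pixels" (480x640x3 uint8, red, green, blue), "fx", "fy", "cx", "cy" (pixels), "origin" and "attitude" of the camera in the world. Camera axes: x right, y down, z forward; pixel columns grow to the right and rows downward; lengths in m; the calibration is good to about 2 mm. A picture is of the moment at which its call begins. There is no depth.
- ctrl.hand_in(): hands the job in; it is judged then, once.
The state is a dict: "time_s": time; "q": joint angles; "dq": joint speeds; "joint_efforts": joint torques, N m; "eef_pos": TCP position; "eef_rot": TCP orientation; "wrist_force": force on the tool from outside, world axes, zero at the start; "torque": the same for the moment, N m; "opening": opening from 0.0 (shut) to 1.0 (fully open); "grasp_force": force on a finger pad.
Only numpy, scipy, OpenCV 4.12 (cv2) and the standard library are available. Lean on these libraries where they do the work, as an engineer would, in place of code of your own. Each camera call takes 0.05 s, during which the arm holds its last target. There are 200 camera calls.

### The job

Lift the steel beaker of walnuts out of its wooden holder and stand it upright on the cork mat with all its nuts; let go, then take it again lower down, round its middle, and pour all five walnuts through the funnel into the glass jar. Finish with the empty beaker standing upright on the cork mat, the jar upright with all the nuts down inside it and the funnel still seated on it. Do not disturb the closed jam jars or the gift box, and do not knock the glass jar over.

Things in the scene. Friction and masses are not known exactly. Their poses are not given: they have to be found in the camera images.
- holder: Fixed wooden block 110 x 110 x 75 mm high, with an upright round well in the middle of its top, 68 mm in diameter and 70 mm deep (well floor 5 mm above the table). Origin: centre of its underside, on the table; z up. The beaker starts in the well.
- beaker: Loose open steel beaker, straight, outer diameter 64, height 110, wall 3, bottom 4 mm; 0.1 to 0.25 kg. Origin: centre of its underside; z to its mouth. Its top 40 mm stand clear of the holder. Nuts fill it to 60 mm and roll out when tipped 80 to 110 degrees. Held at the rim from above, the hand blocks the mouth; held 40 to 70 mm up by a hand slanted 45 degrees it can be tipped away from the hand.
- mat: Fixed square cork mat 160 x 160 x 4 mm, flat on the table. Origin: centre of its underside; z up. The beaker is set down here (its axis within 60 mm of the mat's centre).
- jar: Loose empty glass jar, straight round, outer diameter 76 mm, inner 68 mm, 100 mm tall, bottom 6 mm thick, about 0.3 kg. Origin: centre of its underside; z up. It carries the funnel.
- funnel: Loose aluminium jar funnel, 0.14 kg, 80 mm tall; spout 64 mm across (bore 58), 22 mm long, in the jar's mouth with 2 mm play; its flat collar rests on the jar's rim; mouth 140 mm across. Origin: centre of the spout's lower end; the mouth's plane is 80 mm above it (158 mm above the table when seated); z up.
- nut0: Loose walnut, slightly long, 28 x 24 mm, 12 g, rolls easily. Origin: its centre. Starts in the beaker.
- nut1: Loose walnut, slightly long, 28 x 24 mm, 12 g, rolls easily. Origin: its centre. Starts in the beaker.
- nut2: Loose walnut, slightly long, 28 x 24 mm, 12 g, rolls easily. Origin: its centre. Starts in the beaker.
- nut3: Loose walnut, slightly long, 28 x 24 mm, 12 g, rolls easily. Origin: its centre. Starts in the beaker.
- nut4: Loose walnut, slightly long, 28 x 24 mm, 12 g, rolls easily. Origin: its centre. Starts in the beaker.
- jam_a: Bystander: closed jam jar with a black lid, 64 mm in diameter, 85 mm tall, standing on the table. Origin: centre of its underside.
- jam_b: Bystander: closed jam jar like the other. Origin: centre of its underside.
- gift_box: Bystander: closed black gift box 100 x 130 x 50 mm high. Origin: centre of its underside.

How it is judged:
By the outcome, as a careful person would: the job done as asked, in the order asked, and still so for the second after the job is handed in, with the robot touching nothing.
It also fails if it takes over 72 s, if anything falls off the work surface, if the arm or the gripper's body presses on something with over 40 N, if the wrist force passes 120 N, or if a joint passes its speed limit or range.

## Working session

There is one attempt and no reset: what is moved stays moved. The work goes in short steps, Python scripts to look and compute and a tool call to move; the robot and the scene stay as the last step left them, time stands still between calls to the robot, and variables do not carry over. Pictures are saved under pics/ and viewed, at most 10 in all, crops included, and the job is handed in when it is done.

Besides the shell and the picture viewer there is one more tool, called after ">>>" by a JSON object that holds its "api" and its "payload", one argument or row to a line. move_arm: Moves the arm, as the interface text tells. Its arguments: {"type":"object","properties":{"plan":{"type":"array"},"grip":{"type":"number"}},"required":["plan"]}

```bash
mkdir -p pics; cat > h.py <<'E'
import numpy as np, cv2
from bench import ctrl
from scipy.spatial.transform import Rotation as R
def cam(n,save=None):
    c=ctrl.camera(n)
    if save: cv2.imwrite('pics/'+save,c['pixels'][:,:,::-1])
    return c
def rot(a):
    a=np.array(a,float)
    return a if a.shape==(3,3) else R.from_quat(a.ravel()[:4],scalar_first=True).as_matrix()
def proj(c,p):
    q=rot(c['attitude']).T@(np.array(p)-np.array(c['origin']))
    return np.array([c['fx']*q[0]/q[2]+c['cx'],c['fy']*q[1]/q[2]+c['cy']])
def unproj(c,u,v,z):
    d=rot(c['attitude'])@np.array([(u-c['cx'])/c['fx'],(v-c['cy'])/c['fy'],1])
    o=np.array(c['origin']); return o+d*(z-o[2])/d[2]
E
python3 - <<'E'
from h import *
for n in('scene','side'):
    c=cam(n,n+'1.png'); print(n,c['fx'],c['cx'],c['cy'],c['origin'],c['attitude'])
o=ctrl.get_obs();print(o['time_s'],o['eef_pos'],o['eef_rot'],o['opening'])
E
```

```text
scene 537.8372741985803 321.5922771183309 239.31816876645723 [1.09266772 0.49803152 0.65278551] [-0.15496013  0.33576607  0.83974549 -0.39758775]
side 562.1670181337433 311.1806701551169 238.49128212241206 [ 0.31397261 -0.58808078  0.65473983] [-0.40723434  0.88052727 -0.22301906  0.09536461]
0.1 [ 0.18234233 -0.5447818   0.23046506] [-8.23595423e-04  9.87005463e-01  1.60684584e-01  4.70989625e-05] 0.9951917080362869
```

View pics/scene1.png

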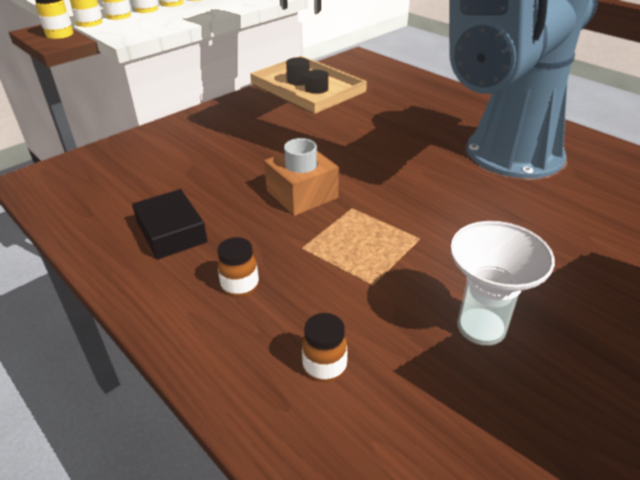

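View pics/side1.png

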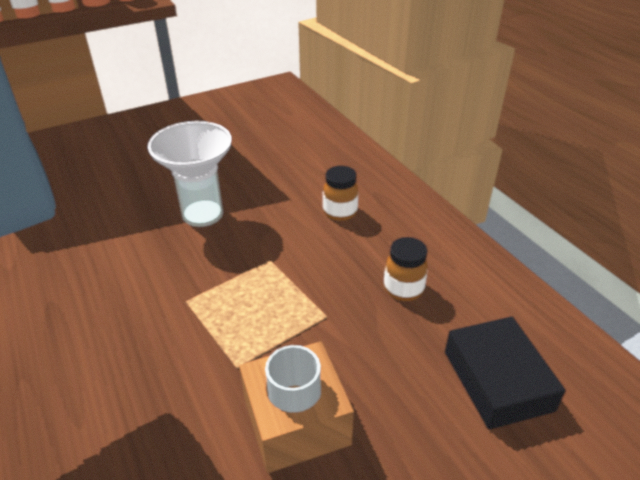

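The scene view shows the beaker rim at about (300,150), the mat corners at (355,209), (419,241), (371,281) and (304,247), and the funnel mouth at about (502,257). The side view shows the rim at about (293,369), the mat at about (256,312) and the funnel mouth at about (190,150).

```bash
cat > m.py <<'E'
from h import *
S=ctrl.camera('scene');D=ctrl.camera('side')
f=lambda t,c,pts,z:print(t,[unproj(c,*p,z)[:2].round(3).tolist() for p in pts])
f('beaker',S,[(284,150),(316.5,150),(300,141),(300,160)],.115)
f('beaker',D,[(265,371),(321,371),(293,348),(293,393)],.115)
f('mat',S,[(355,209),(419,241),(371,281),(304,247)],.004)
f('mat',D,[(270,263),(325,315),(239,362),(187,308)],.004)
f('fun',S,[(450,252),(553,262),(502,222),(500,294)],.158)
f('fun',D,[(149,148),(232,150),(191,123),(190,178)],.158)
f('jarbase',S,[(458,322),(511,322),(485,343)],.0)
f('jamlid',S,[(235,249),(324,330)],.085); f('jamlid',D,[(341,177),(408,252)],.085)
f('box',S,[(133,208),(183,192),(205,233),(153,254)],.05)
f('holder top',S,[(265,162),(338,182),(294,193)],.075)
f('holder top',D,[(243,375),(319,345),(350,412),(263,443)],.075)
E
python3 m.py
```

```text
beaker [[0.51, -0.231], [0.464, -0.187], [0.463, -0.236], [0.512, -0.181]]
beaker [[0.446, -0.211], [0.503, -0.242], [0.49, -0.196], [0.461, -0.253]]
mat [[0.439, -0.101], [0.426, 0.054], [0.571, 0.065], [0.594, -0.084]]
mat [[0.573, 0.065], [0.597, -0.083], [0.447, -0.101], [0.416, 0.034]]
fun [[0.572, 0.205], [0.487, 0.315], [0.459, 0.217], [0.593, 0.298]]
fun [[0.452, 0.267], [0.572, 0.192], [0.542, 0.314], [0.484, 0.147]]
jarbase [[0.537, 0.223], [0.476, 0.281], [0.542, 0.277]]
jamlid [[0.74, -0.085], [0.755, 0.14]]
jamlid [[0.746, 0.126], [0.734, -0.095]]
box [[0.787, -0.353], [0.689, -0.334], [0.731, -0.194], [0.828, -0.208]]
holder top [[0.526, -0.276], [0.47, -0.119], [0.557, -0.15]]
holder top [[0.43, -0.175], [0.535, -0.179], [0.519, -0.283], [0.414, -0.27]]
```

```bash
cat > ov.py <<'E'
from h import *
def circ(c,im,ctr,z,r,col):
    t=np.linspace(0,2*np.pi,60)
    P=np.array([proj(c,[ctr[0]+r*np.cos(a),ctr[1]+r*np.sin(a),z]) for a in t])
    cv2.polylines(im,[np.round(P*16).astype(np.int32)],True,col,1,cv2.LINE_AA,4)
def crop(c,im,ctr,z,w=70,h=52):
    u,v=proj(c,[*ctr,z]).astype(int)
    u=np.clip(u,w,639-w);v=np.clip(v,h,479-h)
    return cv2.resize(im[v-h:v+h,u-w:u+w],(400,300),interpolation=cv2.INTER_CUBIC)
E
python3 - <<'E'
from ov import *
rows=[]
for n in('scene','side'):
    c=ctrl.camera(n); im=c['pixels'][:,:,::-1].copy()
    B=(.475,-.2265); F=(.522,.245)
    circ(c,im,B,.115,.032,(0,0,255)); circ(c,im,B,.075,.034,(0,255,0))
    circ(c,im,F,.158,.07,(0,0,255)); circ(c,im,F,0,.038,(0,255,0))
    rows.append(np.hstack([crop(c,im,B,.1),crop(c,im,F,.1,110,82)]))
cv2.imwrite('pics/o1.png',np.vstack(rows))
E
```

```text
(no output)
```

View pics/o1.png

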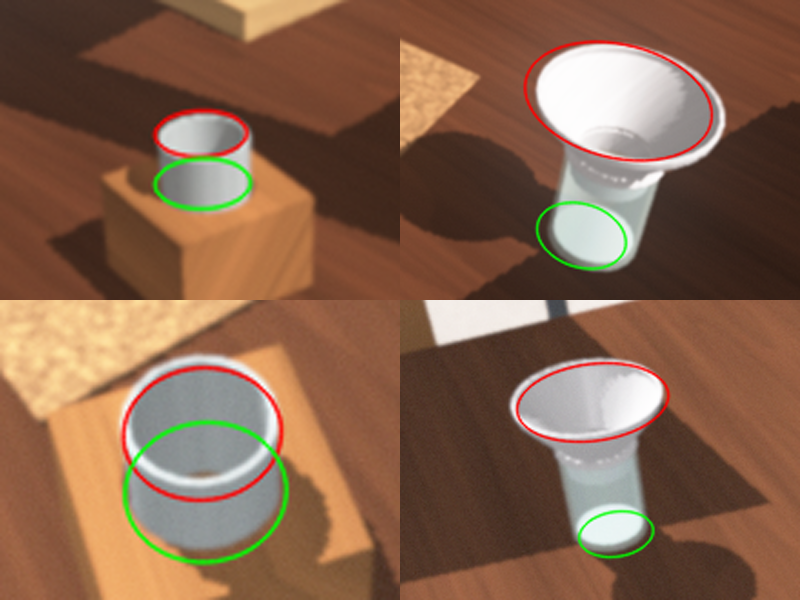

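The overlay shows small offsets from my estimates. Scene: rim (+1,+0.7) px, funnel (+5.5,+2.7) px. Side: rim (-0.7,-4) px, funnel (-1.6,-1) px. I'll refine the estimates with these.

```bash
python3 - <<'E'
from ov import *
from scipy.optimize import least_squares as L
S=ctrl.camera('scene');D=ctrl.camera('side')
def fit(p0,s,d):
    p0=np.array(p0);a=proj(S,p0)+s;b=proj(D,p0)+d
    for free in(0,1):
        r=L(lambda x:np.r_[proj(S,[x[0],x[1],x[2] if free else p0[2]])-a,proj(D,[x[0],x[1],x[2] if free else p0[2]])-b],p0)
        print(r.x.round(4),r.fun.round(1))
    return r.x
fit([.475,-.2265,.115],(1,.7),(-.7,-4)); fit([.522,.245,.158],(5.5,2.7),(-1.6,-1))
o=ctrl.get_obs(); M=rot(o['eef_rot']);print(M.round(3)); W=ctrl.camera('wrist');print(W['origin'],rot(W['attitude']).round(3),W['fx'])
print((M.T@(W['origin']-o['eef_pos'])).round(3))
E
```

```text
[ 0.4767 -0.2213  0.115 ] [0.1 0.5 0.  0.2]
[ 0.4765 -0.2217  0.116 ] [-0.  0. -0. -0.]
[0.5213 0.2529 0.158 ] [-0.3 -0.3 -0.3 -1. ]
[0.5208 0.2528 0.1567] [-0.4  0.2 -0.5 -0.3]
[[ 0.948  0.317 -0.   ]
 [ 0.317 -0.948  0.   ]
 [ 0.    -0.    -1.   ]]
[ 0.25558472 -0.51934133  0.37467683] [[ 0.318 -0.904 -0.287]
 [-0.948 -0.303 -0.096]
 [-0.     0.302 -0.953]] 373.5004131067594
[ 0.078 -0.001 -0.144]
```

>>> {"api": "move_arm", "payload": {
  "plan": [1.2,1.3,0,0,0,0,2.4,2.6,0,0,0,0,3.6,3.9,0,0,0,0,4.8,5.2,0,0,0,0,5.89,6.47,-0.2,0,0,0,5.89,6.47,-0.6,0,0,0,5.89,6.47,-0.6,0,0,0,5.89,6.47,-0.6,0,0,0],
  "grip": 85.4
}}

```text
time_s: 1.45
eef_pos: [0.4783, -0.218, 0.2002]
eef_rot: [-0.001, 0.987, 0.164, -0.0]
wrist_force: [0.1, 0.5, -0.6]
opening: 0.997
grasp_force: 0.0
```

```bash
cat >> h.py <<'E'
import json
def log():
    o=ctrl.get_obs(); open('q.jsonl','a').write(json.dumps([list(map(float,o['q'])),list(map(float,o['eef_pos'])),rot(o['eef_rot']).tolist()])+'\n')
    print(o['time_s'],np.round(o['q'],3),np.round(o['eef_pos'],4),'z',rot(o['eef_rot'])[:,2].round(3),'y',rot(o['eef_rot'])[:,1].round(3),np.round(o['wrist_force'],1),round(o['opening'],3),round(float(np.max(o['grasp_force'])),1)); return o
E
python3 - <<'E'
from ov import *
log()
c=ctrl.camera('wrist'); im=c['pixels'][:,:,::-1].copy()
circ(c,im,(.4766,-.2215),.115,.032,(0,0,255)); circ(c,im,(.4766,-.2215),.075,.034,(0,255,0))
cv2.imwrite('pics/w1.png',im)
E
```

```text
1.45 [-6.540e-01  1.030e-01  1.761e+00  1.000e-03  1.280e+00  5.880e-01] [ 0.4783 -0.218   0.2002] z [-0.001  0.002 -1.   ] y [ 0.323 -0.947 -0.002] [ 0.1  0.5 -0.6] 0.997 0.0
```

View pics/w1.png

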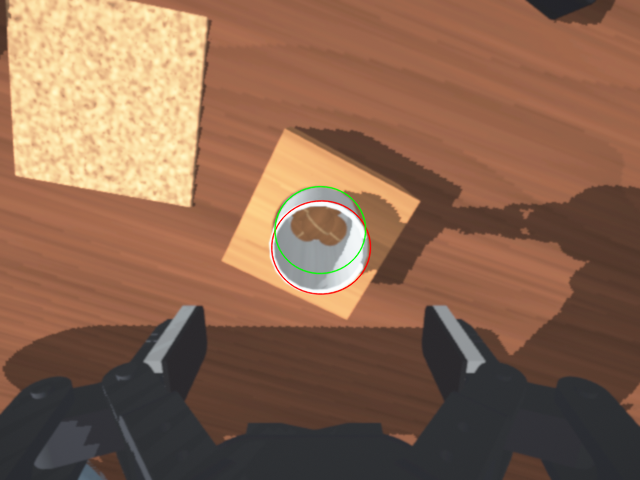

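The overlay sits on the rim at about (320,247), so the estimate holds. The pads straddle it, so I'll descend and check.

>>> {"api": "move_arm", "payload": {
  "plan": [0,0,-0.6,0,0,0,0,0,-1.2,0,0,0,0,0,-1.8,0,0,0,0,0,-2.2,0,0,0,0,0,-2.45,0,0,0,0,0,-2.45,0,0,0,0,0,-2.45,0,0,0]
}}

```text
time_s: 2.38
eef_pos: [0.4774, -0.2227, 0.0798]
eef_rot: [0.001, 0.987, 0.16, 0.001]
wrist_force: [0.3, -0.2, -0.1]
opening: 1.004
grasp_force: 0.0
```

```bash
python3 -c "
from h import *
log()"
```

```text
2.375 [-0.662  0.266  1.844 -0.     1.03   0.587] [ 0.4774 -0.2227  0.0798] z [ 0.001 -0.001 -1.   ] y [ 0.317 -0.949  0.001] [ 0.3 -0.2 -0.1] 1.004 0.0
```

Centred within 1–2 mm; close and lift.

>>> {"api": "move_arm", "payload": {
  "plan": [0,0,-0.05,0,0,0,0,0,-0.05,0,0,0,0,0,-0.05,0,0,0,0,0,-0.05,0,0,0,0,0,-0.05,0,0,0,0,0,-0.05,0,0,0,0,0,-0.05,0,0,0],
  "grip": 50
}}

```text
time_s: 3.25
eef_pos: [0.4774, -0.222, 0.0772]
eef_rot: [0.0, 0.987, 0.161, 0.0]
wrist_force: [-1.7, 1.1, 5.8]
opening: 0.736
grasp_force: 65.5
```

```bash
python3 -c "
from h import *
log()"
```

```text
3.25 [-0.661  0.27   1.845 -0.     1.025  0.587] [ 0.4774 -0.222   0.0772] z [ 0.001 -0.001 -1.   ] y [ 0.318 -0.948  0.001] [-1.7  1.1  5.8] 0.736 65.5
```

>>> {"api": "move_arm", "payload": {
  "plan": [0,0,0.5,0,0,0,0,0,1.2,0,0,0,0,0,1.9,0,0,0,0.1,0.4,2.1,0,0,0,0.2,1.3,2.1,0,0,0,0.4,2.3,2.1,0,0,0,0.5,3.2,2.1,0,0,0,0.6,3.9,2.0,0,0,0,0.6,4.2,1.5,0,0,0,0.6,4.2,1.5,0,0,0]
}}

```text
time_s: 4.5
eef_pos: [0.5042, -0.0092, 0.1484]
eef_rot: [-0.001, 0.987, 0.162, -0.003]
wrist_force: [0.3, -0.7, -2.1]
opening: 0.733
grasp_force: 67.3
```

```bash
python3 -c "
from h import *
log();cam('wrist','w2.png')"
```

```text
4.5 [-0.254  0.121  1.854  0.     1.173  0.991] [ 0.5042 -0.0092  0.1484] z [-0.006  0.002 -1.   ] y [ 0.32  -0.947 -0.004] [ 0.3 -0.7 -2.1] 0.733 67.3
```

>>> {"api": "move_arm", "payload": {
  "plan": [0,0,-0.5,0,0,0,0,0,-1.0,0,0,0,0,0,-1.3,0,0,0,0,0,-1.44,0,0,0,0,0,-1.5,0,0,0,0,0,-1.5,0,0,0]
}}

```text
time_s: 5.3
eef_pos: [0.5074, -0.012, 0.0768]
eef_rot: [0.0, 0.987, 0.161, 0.0]
wrist_force: [-1.0, 0.1, -0.5]
opening: 0.732
grasp_force: 67.3
```

```bash
python3 -c "
from h import *
log()"
```

```text
5.3 [-0.258  0.233  1.893 -0.     1.014  0.99 ] [ 0.5074 -0.012   0.0768] z [ 0.001 -0.    -1.   ] y [ 0.317 -0.948  0.001] [-1.   0.1 -0.5] 0.732 67.3
```

>>> {"api": "move_arm", "payload": {
  "plan": [0,0,-0.02,0,0,0,0,0,-0.02,0,0,0]
}}

```text
time_s: 5.55
eef_pos: [0.5077, -0.0119, 0.0763]
eef_rot: [0.0, 0.987, 0.161, 0.001]
wrist_force: [-0.8, 1.1, 4.7]
opening: 0.734
grasp_force: 67.7
```

>>> {"api": "move_arm", "payload": {
  "plan": [0,0,0,0,0,0,0,0,0,0,0,0,0,0,0,0,0,0,0,0,0,0,0,0,0,0,0.4,0,0,0,0,0,1.2,0,0,0,0,0,2.2,0,0,0,0,0,3.0,0,0,0,0,0,3.0,0,0,0],
  "grip": 85.4
}}

```text
time_s: 6.68
eef_pos: [0.5092, -0.0124, 0.2292]
eef_rot: [0.002, 0.987, 0.161, 0.003]
wrist_force: [-0.2, -0.2, 0.3]
opening: 1.0
grasp_force: 0.0
```

```bash
python3 - <<'E'
from ov import *
log()
c=ctrl.camera('wrist'); im=c['pixels'][:,:,::-1].copy()
B=(.5074,-.012);circ(c,im,B,.114,.032,(0,0,255)); 
s=ctrl.camera('side'); i2=s['pixels'][:,:,::-1].copy();circ(s,i2,B,.114,.032,(0,0,255));circ(s,i2,B,.004,.032,(0,255,0))
cv2.imwrite('pics/w3.png',np.hstack([cv2.resize(im,(400,300)),crop(s,i2,B,.06,80,60)]))
E
```

```text
6.675 [-0.258  0.029  1.777  0.     1.327  0.99 ] [ 0.5092 -0.0124  0.2292] z [ 0.007 -0.002 -1.   ] y [ 0.317 -0.948  0.004] [-0.2 -0.2  0.3] 1.0 0.0
```

View pics/w3.png

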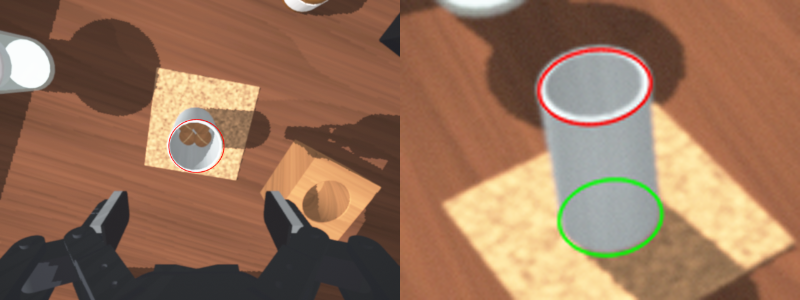

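The beaker stands on the mat inside the drawn circles, at (0.507,-0.012), with its nuts in. Next I yaw the hand so that tool x points to +y, and back off towards -y.

>>> {"api": "move_arm", "payload": {
  "plan": [0,-0.4,0,0,0,0.18,0,-0.8,0,0,0,0.36,0,-1.2,0,0,0,0.54,0,-1.6,0,0,0,0.72,0,-2.0,0,0,0,0.9,0,-2.4,0,0,0,1.08,0,-2.6,0,0,0,1.248,0,-2.6,0,0,0,1.248,0,-2.6,0,0,0,1.248]
}}

```text
time_s: 7.9
eef_pos: [0.5064, -0.1412, 0.2242]
eef_rot: [-0.001, 0.708, 0.706, -0.0]
wrist_force: [0.1, -0.5, 0.8]
opening: 1.001
grasp_force: 0.0
```

```bash
python3 -c "
from h import *
log()"
```

```text
7.9 [-0.498  0.078  1.736  0.     1.329 -0.495] [ 0.5064 -0.1412  0.2242] z [-0.002  0.001 -1.   ] y [ 1.    -0.003 -0.002] [ 0.1 -0.5  0.8] 1.001 0.0
```

>>> {"api": "move_arm", "payload": {
  "plan": [0,0,0,0.15,0,0,0,0,0,0.3,0,0,0,0,0,0.45,0,0,0,0,0,0.6,0,0,0,0,0,0.75,0,0,0,0,0,0.75,0,0]
}}

```text
time_s: 8.65
eef_pos: [0.5062, -0.1423, 0.2229]
eef_rot: [-0.261, 0.659, 0.656, 0.259]
wrist_force: [0.3, 0.5, 0.3]
opening: 1.004
grasp_force: 0.0
```

```bash
python3 -c "
from h import *
log()"
```

```text
8.65 [-0.809  0.377  1.562  0.501  1.771 -0.848] [ 0.5062 -0.1423  0.2229] z [-0.001  0.684 -0.73 ] y [ 1.    -0.004 -0.005] [0.3 0.5 0.3] 1.004 0.0
```

```bash
cat > kin.py <<'E'
from h import *
from scipy.optimize import least_squares as L
D=[json.loads(l) for l in open('q.jsonl')]
LO=np.array([-2.99,-.89,.3,-1.14,0,-3.12]);HI=np.array([2.99,2.07,2.58,4.28,2.63,3.12])
E=lambda a,x:R.from_euler(a,x)
def fk(q,p):
    r1=E('z',q[0]);r2=r1*E('y',q[1]);r3=r2*E('y',q[2]);r4=r3*E('z',q[3]);r5=r4*E('y',q[4]);r6=r5*E('z',q[5]+np.pi/2+p[8])
    return r1.apply([p[0],p[1],p[2]])+r2.apply([0,0,p[3]])+r3.apply([p[4],0,p[5]])+r5.apply([p[6],0,p[7]]),r6
def res(p):
    o=[]
    for q,x,M in D:
        a,r=fk(q,p);o+=list((a-x)*1000)+list((r.as_matrix()-M).ravel()*100)
    return np.r_[o,(np.array(p)-P0)*2]
P0=np.array([0,.118,.3,.4,0,.4,0,.25,0])
P=L(res,P0).x
def ik(pos,rm,q0):
    f=lambda q:np.r_[(fk(q,P)[0]-pos)*10,(fk(q,P)[1].as_matrix()-rm).ravel()]
    s=L(f,np.clip(q0,LO+.01,HI-.01),bounds=(LO,HI));return s.x,np.abs(s.fun).max()
E
python3 - <<'E'
from kin import *
print(P.round(3),np.abs(res(P)[:-9]).reshape(-1,12).max(1).round(1))
# tool rot by angle from down about x; base x=+y,y=+x,z=-z
B=np.array([[0,1,0],[1,0,0],[0,0,-1.]])
def tool(a,yaw=0): return (E('z',yaw)*E('x',a)).as_matrix()@B
q=np.array(D[-1][0])
for pos,a in [((.506,-.14,.22),60),((.507,-.11,.119),60),((.507,.0053,.059),60),((.507,.0053,.2),60),((.507,.1,.25),60)]:
    q,e=ik(np.array(pos),tool(np.radians(a)),q);print(pos,a,q.round(2),e.round(4))
# pour: tipping t about lip; grip 61 above bottom? lip at 110
Fn=np.array([.521,.253])
for t in range(0,111,10):
    th=np.radians(t); d=np.array([0,1,0]);z=np.array([0,0,1.])
    ax=np.cos(th)*z+np.sin(th)*d; lo=np.sin(th)*-z+np.cos(th)*d   # lo: side of beaker facing d
    lip=np.array([Fn[0],Fn[1]-.02,.175])          # lower lip point
    g=lip-.045*ax-.032*lo
    M=tool(np.radians(60)-th); tcp=g+.02*M[:,2]
    q,e=ik(tcp,M,q);print(t,tcp.round(3),q.round(2),e.round(4))
E
```

```text
[ 0.     0.118  0.313  0.438  0.085  0.514  0.     0.319 -0.   ] [0. 0. 0. 0. 0. 0. 0. 0.]
(0.506, -0.14, 0.22) 60 [-0.87  0.54  1.5   0.64  1.94 -0.91] 0.0
(0.507, -0.11, 0.119) 60 [-0.84  0.66  1.56  0.63  1.78 -1.  ] 0.0
(0.507, 0.0053, 0.059) 60 [-0.7   0.68  1.71  0.73  1.58 -1.02] 0.0
(0.507, 0.0053, 0.2) 60 [-0.7   0.42  1.73  0.74  1.76 -0.86] 0.0
(0.507, 0.1, 0.25) 60 [-0.56  0.27  1.81  0.84  1.73 -0.72] 0.0
0 [0.521 0.218 0.12 ] [-0.34  0.48  1.86  0.97  1.42 -0.82] 0.0
10 [0.521 0.209 0.123] [-0.3   0.38  1.87  0.85  1.34 -0.7 ] 0.0
20 [0.521 0.2   0.128] [-0.24  0.3   1.87  0.72  1.26 -0.56] 0.0
30 [0.521 0.193 0.135] [-0.16  0.24  1.85  0.56  1.21 -0.41] 0.0
40 [0.521 0.186 0.142] [-0.08  0.2   1.82  0.38  1.18 -0.23] 0.0
50 [0.521 0.181 0.151] [ 0.02  0.19  1.78  0.19  1.17 -0.06] 0.0
60 [0.521 0.178 0.16 ] [0.11 0.2  1.73 0.   1.21 0.11] 0.0
70 [0.521 0.176 0.17 ] [ 0.21  0.24  1.68 -0.18  1.27  0.27] 0.0
80 [0.521 0.176 0.18 ] [ 0.3   0.29  1.62 -0.34  1.35  0.4 ] 0.0
90 [0.521 0.178 0.19 ] [ 0.38  0.36  1.56 -0.49  1.45  0.5 ] 0.0
100 [0.521 0.181 0.199] [ 0.46  0.45  1.49 -0.62  1.56  0.58] 0.0
110 [0.521 0.186 0.208] [ 0.52  0.54  1.43 -0.73  1.67  0.63] 0.0
```

The kinematic model fits the logged data and every pour pose is within range. Moving to the pre-grasp pose, slanted 30° below horizontal.

>>> {"api": "move_arm", "payload": {
  "plan": [0,0.1,-0.3,0.15,0,0,0,0.3,-0.9,0.297,0,0,0,0.5,-1.5,0.297,0,0,0,0.54,-1.9,0.297,0,0,0,0.54,-1.9,0.297,0,0,0,0.54,-1.9,0.297,0,0]
}}

```text
time_s: 9.4
eef_pos: [0.5077, -0.1152, 0.1318]
eef_rot: [-0.352, 0.612, 0.613, 0.353]
wrist_force: [-0.5, -0.4, -0.2]
opening: 0.995
grasp_force: 0.0
```

```bash
python3 -c "
from h import *
o=log(); M=rot(o['eef_rot']); print((np.array([.507,-.012,.069])+.020*M[:,2]-o['eef_pos'])/.05)"
```

```text
9.4 [-0.841  0.646  1.553  0.633  1.799 -0.986] [ 0.5077 -0.1152  0.1318] z [ 0.     0.865 -0.502] y [1.    0.001 0.002] [-0.5 -0.4 -0.2] 0.995 0.0
[-0.01431479  2.41068263 -1.456001  ]
```

>>> {"api": "move_arm", "payload": {
  "plan": [0,0.5,-0.3,0,0,0,0,1.1,-0.66,0,0,0,0,1.6,-0.98,0,0,0,0,2.0,-1.2,0,0,0,0,2.2,-1.32,0,0,0,0,2.2,-1.32,0,0,0]
}}

```text
time_s: 10.15
eef_pos: [0.507, -0.0046, 0.0645]
eef_rot: [-0.354, 0.612, 0.613, 0.353]
wrist_force: [0.1, -0.5, 0.0]
opening: 1.002
grasp_force: 0.0
```

>>> {"api": "move_arm", "payload": {
  "plan": [0,0.1,-0.07,0,0,0,0,0.2,-0.12,0,0,0,0,0.2,-0.12,0,0,0]
}}

```text
time_s: 10.52
eef_pos: [0.5068, 0.0054, 0.0582]
eef_rot: [-0.354, 0.612, 0.612, 0.353]
wrist_force: [-0.5, -0.2, -0.2]
opening: 0.999
grasp_force: 0.0
```

```bash
python3 - <<'E'
from ov import *
log()
s=ctrl.camera('side'); i2=s['pixels'][:,:,::-1].copy()
c=ctrl.camera('scene'); i1=c['pixels'][:,:,::-1].copy();B=(.507,-.012)
circ(s,i2,B,.114,.032,(0,0,255));circ(c,i1,B,.114,.032,(0,0,255))
cv2.imwrite('pics/g.png',np.hstack([crop(s,i2,B,.06,100,75),crop(c,i1,B,.06,80,60)]))
E
```

```text
10.525 [-0.697  0.682  1.714  0.726  1.581 -1.023] [0.5068 0.0054 0.0582] z [-0.     0.866 -0.5  ] y [ 1.  0. -0.] [-0.5 -0.2 -0.2] 0.999 0.0
```

View pics/g.png

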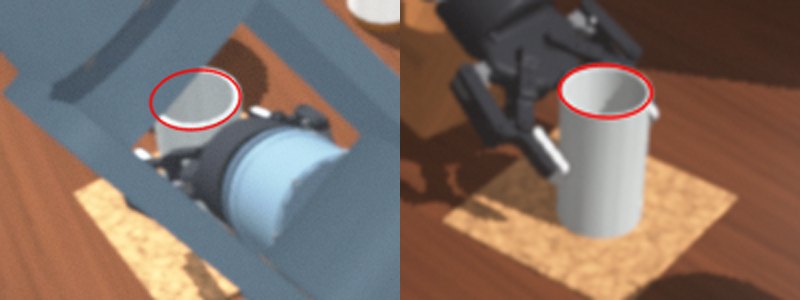

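The beaker is still in the drawn circle and the pads straddle its middle with no contact. Close and lift slightly.

>>> {"api": "move_arm", "payload": {
  "plan": [0,0,0,0,0,0,0,0,0,0,0,0,0,0,0,0,0,0,0,0,0,0,0,0,0,0,0,0,0,0,0,0,0,0,0,0,0,0,0,0,0,0],
  "grip": 50
}}

```text
time_s: 11.5
eef_pos: [0.5071, 0.0049, 0.0587]
eef_rot: [-0.353, 0.612, 0.612, 0.354]
wrist_force: [-0.5, -1.7, 4.3]
opening: 0.727
grasp_force: 65.7
```

>>> {"api": "move_arm", "payload": {
  "plan": [0,0,0.3,0,0,0,0,0,0.8,0,0,0,0,0,1.5,0,0,0,0,0,2.2,0,0,0,0,0,2.8,0,0,0,0,0,3.0,0,0,0,0,0,3.0,0,0,0]
}}

```text
time_s: 12.38
eef_pos: [0.5069, 0.0052, 0.2083]
eef_rot: [-0.353, 0.613, 0.613, 0.353]
wrist_force: [-0.6, -0.1, -2.1]
opening: 0.726
grasp_force: 65.5
```

```bash
cat > pour.py <<'E'
from kin import *
o=log(); p0=np.array([.507,.0053,.208])
B=np.array([[0,1,0],[1,0,0],[0,0,-1.]])
# t, lip y rel funnel, lip z
prev=np.array(o['q'])
for t,y,zl in [(0,-.17,.25),(20,-.12,.25),(40,-.08,.24),(55,-.05,.215),(65,-.035,.198),(75,-.03,.19),(85,-.03,.182),(95,-.028,.178),(105,-.025,.175),(115,-.025,.175),(122,-.025,.175)]:
    th=np.radians(t);d=np.array([0,1,0]);z=np.array([0,0,1.])
    ax=np.cos(th)*z+np.sin(th)*d;lo=-np.sin(th)*z+np.cos(th)*d
    lip=np.array([.521,.253+y,zl]);g=lip-.045*ax-.032*lo
    M=(E('x',np.pi/3-th)).as_matrix()@B;tcp=g+.02*M[:,2]
    q,e=ik(tcp,M,prev);print(t,-round(th,3),((tcp-p0)/.05).round(2),(q-prev).round(2),q.round(2)[3:5],e.round(4));prev=q
E
python3 pour.py
```

```text
12.375 [-0.697  0.407  1.728  0.744  1.773 -0.849] [0.5069 0.0052 0.2083] z [ 0.     0.865 -0.501] y [1. 0. 0.] [-0.6 -0.1 -2.1] 0.726 65.5
0 -0.0 [ 0.28  1.26 -0.26] [ 0.11 -0.    0.04  0.07 -0.09  0.04] [0.81 1.69] 0.0
20 -0.349 [ 0.28  1.9  -0.09] [ 0.17 -0.2   0.04 -0.18 -0.2   0.22] [0.63 1.49] 0.0
40 -0.698 [ 0.28  2.42 -0.01] [ 0.23 -0.1  -0.02 -0.28 -0.15  0.3 ] [0.35 1.34] 0.0
55 -0.96 [ 0.28  2.88 -0.25] [ 0.2   0.02 -0.04 -0.26 -0.07  0.27] [0.09 1.27] 0.0
65 -1.134 [ 0.28  3.13 -0.4 ] [ 0.13  0.05 -0.04 -0.18  0.    0.18] [-0.09  1.27] 0.0
75 -1.309 [ 0.28  3.22 -0.36] [ 0.1   0.06 -0.05 -0.17  0.05  0.15] [-0.26  1.33] 0.0
85 -1.484 [ 0.28  3.23 -0.32] [ 0.09  0.07 -0.05 -0.16  0.07  0.12] [-0.42  1.4 ] 0.0
95 -1.658 [ 0.28  3.32 -0.21] [ 0.08  0.08 -0.06 -0.14  0.1   0.1 ] [-0.56  1.5 ] 0.0
105 -1.833 [ 0.28  3.47 -0.09] [ 0.07  0.09 -0.07 -0.12  0.11  0.07] [-0.68  1.61] 0.0
115 -2.007 [0.28 3.58 0.07] [ 0.05  0.09 -0.06 -0.12  0.11  0.05] [-0.79  1.72] 0.0
122 -2.129 [0.28 3.68 0.17] [ 0.03  0.07 -0.04 -0.08  0.08  0.02] [-0.87  1.8 ] 0.0
```

>>> {"api": "move_arm", "payload": {
  "plan": [0.14,0.6,0,0,0,0,0.28,1.26,0,0,0,0,0.28,1.6,0,-0.13,0,0,0.28,1.9,0,-0.26,0,0,0.28,2.1,0,-0.4,0,0,0.28,2.3,0,-0.55,0,0,0.28,2.42,0,-0.698,0,0,0.28,2.65,-0.12,-0.83,0,0,0.28,2.88,-0.25,-0.96,0,0,0.28,2.88,-0.25,-0.96,0,0]
}}

```text
time_s: 13.62
eef_pos: [0.5192, 0.1518, 0.1938]
eef_rot: [-0.032, 0.705, 0.708, 0.029]
wrist_force: [-0.7, 0.1, -2.4]
opening: 0.732
grasp_force: 65.8
```

```bash
python3 - <<'E'
from ov import *
log()
s=ctrl.camera('side'); c=ctrl.camera('scene');F=(.521,.253)
cv2.imwrite('pics/p1.png',np.hstack([crop(x,x['pixels'][:,:,::-1].copy(),F,.17,120,90) for x in(s,c)]))
E
```

```text
13.625 [ 0.012  0.131  1.746  0.091  1.269 -0.02 ] [0.5192 0.1518 0.1938] z [-0.004  0.087 -0.996] y [ 1.     0.005 -0.004] [-0.7  0.1 -2.4] 0.732 65.8
```

View pics/p1.png

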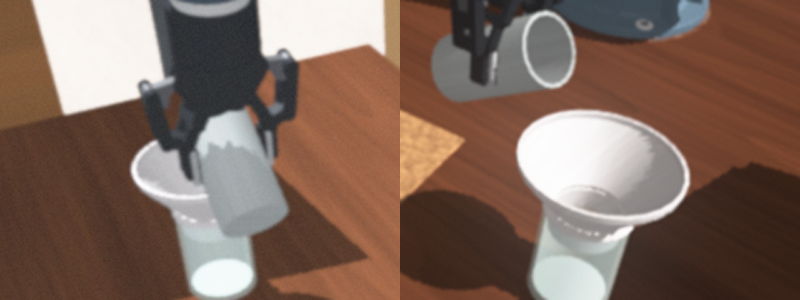

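Nothing has spilled yet. I'll check where the rim should project against where it appears (scene crop, about (550,48)).

```bash
cat > rim.py <<'E'
from ov import *
def rim(name,F=(.521,.253),cz=.17,w=120,h=90,grip=.065,fw=-.005,dt=0):
    # fw: beaker axis ahead of pad centre(25 behind TCP)
    o=ctrl.get_obs();M=rot(o['eef_rot']);up=np.array([0,.0,0]);
    g=np.array(o['eef_pos'])-.020*M[:,2]
    ax=R.from_rotvec(-np.pi/3*M[:,1]).apply(-M[:,2]) # placeholder
    # beaker axis in tool frame at grasp: world z when tool = slant30: z = cos30*x - ... 
    a=np.radians(30)-dt; ax=np.cos(a)*M[:,0]-np.sin(a)*M[:,2]; e1=M[:,1]; e2=np.cross(ax,e1)
    print('tilt',np.degrees(np.arccos(ax[2])).round(1),'lip c',(g+(.11-grip)*ax).round(4))
    out=[]
    for n in('side','scene'):
        c=ctrl.camera(n);im=c['pixels'][:,:,::-1].copy()
        for hh,col in((.11,(0,0,255)),(0,(0,255,0))):
            C=g+(hh-grip)*ax
            Pp=np.array([proj(c,C+.032*(np.cos(t)*e1+np.sin(t)*e2)) for t in np.linspace(0,6.283,50)])
            cv2.polylines(im,[np.round(Pp*16).astype(np.int32)],True,col,1,cv2.LINE_AA,4)
        out.append(crop(c,im,F,cz,w,h))
    cv2.imwrite('pics/'+name,np.hstack(out))
E
python3 -c "
from rim import *
rim('r1.png')"
```

```text
tilt 54.9 lip c [0.52   0.1846 0.24  ]
```

View pics/r1.png

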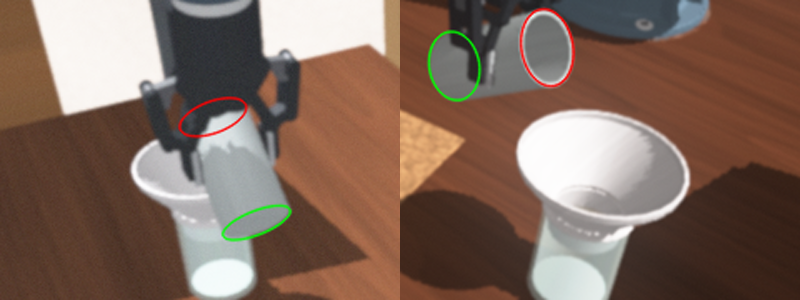

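The drawn rim matches the image, so the beaker hasn't slipped. Tipping on slowly.

>>> {"api": "move_arm", "payload": {
  "plan": [0,0.12,-0.07,-0.087,0,0,0,0.25,-0.15,-0.174,0,0,0,0.28,-0.14,-0.23,0,0,0,0.31,-0.13,-0.29,0,0,0,0.34,-0.11,-0.349,0,0,0,0.34,-0.1,-0.39,0,0,0,0.35,-0.09,-0.43,0,0,0,0.35,-0.08,-0.48,0,0,0,0.35,-0.07,-0.524,0,0,0,0.35,-0.07,-0.524,0,0]
}}

```text
time_s: 15.08
eef_pos: [0.5208, 0.1664, 0.1916]
eef_rot: [0.153, 0.69, 0.69, -0.154]
wrist_force: [0.3, -0.3, -1.8]
opening: 0.729
grasp_force: 65.9
```

>>> {"api": "move_arm", "payload": {
  "plan": [0,0,0,0,0,0,0,0.03,0.03,-0.06,0,0,0,0.06,0.07,-0.12,0,0,0,0.09,0.11,-0.174,0,0,0,0.13,0.15,-0.23,0,0,0,0.18,0.19,-0.29,0,0,0,0.24,0.23,-0.349,0,0,0,0.24,0.23,-0.349,0,0,0,0.24,0.23,-0.349,0,0]
}}

```text
time_s: 16.2
eef_pos: [0.5211, 0.1784, 0.2039]
eef_rot: [0.27, 0.654, 0.653, -0.27]
wrist_force: [0.2, -0.7, -1.1]
opening: 0.727
grasp_force: 66.0
```

>>> {"api": "move_arm", "payload": {
  "plan": [0,0.03,0.05,-0.06,0,0,0,0.07,0.1,-0.12,0,0,0,0.11,0.16,-0.174,0,0,0,0.11,0.16,-0.174,0,0,0,0.11,0.16,-0.174,0,0,0,0.11,0.16,-0.174,0,0]
}}

```text
time_s: 16.95
eef_pos: [0.5211, 0.184, 0.2122]
eef_rot: [0.326, 0.628, 0.627, -0.326]
wrist_force: [0.5, -0.1, -1.7]
opening: 0.727
grasp_force: 66.0
```

```bash
python3 - <<'E'
from ov import *
log()
s=ctrl.camera('side'); c=ctrl.camera('scene');F=(.521,.253)
cv2.imwrite('pics/p2.png',np.hstack([crop(x,x['pixels'][:,:,::-1].copy(),F,.12,100,75) for x in(s,c)]))
E
```

```text
16.95 [ 0.534  0.576  1.41  -0.793  1.721  0.65 ] [0.5211 0.184  0.2122] z [ 0.    -0.819 -0.574] y [ 1.    -0.     0.001] [ 0.5 -0.1 -1.7] 0.727 66.0
```

View pics/p2.png

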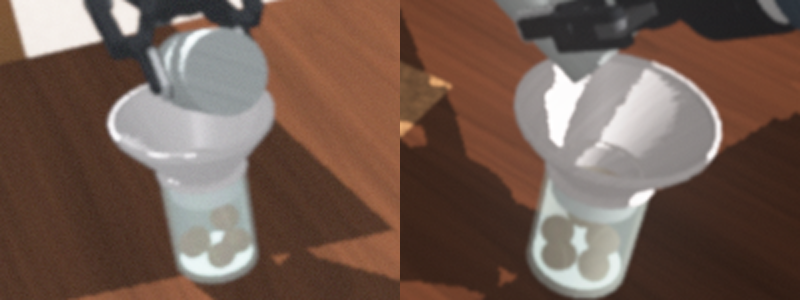

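Four or five nuts are visible in the jar: in the scene crop near (560,230), (557,253), (600,237) and (595,265), perhaps another at (580,218). The funnel is still seated. I'll tip further and jiggle to be sure.

>>> {"api": "move_arm", "payload": {
  "plan": [0,0.07,0.09,-0.09,0,0,0,0.14,0.18,-0.18,0,0,0,0.1,0.26,-0.14,0,0,0,0.14,0.18,-0.2,0,0,0,0.1,0.26,-0.14,0,0,0,0.14,0.18,-0.2,0,0,0,0.14,0.18,-0.2,0,0,0,0.14,0.18,-0.2,0,0]
}}

```text
time_s: 18.05
eef_pos: [0.5212, 0.191, 0.2215]
eef_rot: [0.387, 0.592, 0.592, -0.387]
wrist_force: [0.3, 0.5, -2.6]
opening: 0.727
grasp_force: 66.0
```

```bash
cp pics/p2.png /tmp/; python3 - <<'E'
from ov import *
log()
# brown-nut pixel counts in the jar region per camera (above floor 6mm..78mm)
for n in('side','scene'):
    c=ctrl.camera(n);im=c['pixels']
    cv2.imwrite(f'pics/raw_{n}.png',im[:,:,::-1])
    u,v=proj(c,[.521,.253,.03]).astype(int)
    g=cv2.cvtColor(im,cv2.COLOR_RGB2LAB)[v-28:v+22,u-26:u+26]
    # unsigned b-channel, coarse print
    b=cv2.resize(g[:,:,0],(40,28),interpolation=cv2.INTER_AREA).astype(int)
    ch=' .:-=+*#%@'
    for r in b: print(''.join(ch[min(9,(x*10)//256)] for x in r))
    print()
E
```

```text
18.05 [ 0.581  0.683  1.344 -0.921  1.848  0.677] [0.5212 0.191  0.2215] z [ 0.    -0.916 -0.402] y [ 1.    -0.     0.001] [ 0.3  0.5 -2.6] 0.727 66.0
##***********************#####*+=-::::::
#########**********###*#######**=-::::::
*###########**#################*+-::::::
+*#############################*+-::::::
+**############################*+=::::::
+**############################*+=-:::::
=+**###########################**=-:::::
=+**############################*+-:::::
-+****##########################*+-:::::
-=+****#########################*+=:::::
-=+******#######################*+=-::::
:-+******#####********#######*###*=-::::
:-=*******###**********##########*+-::::
:-=+******##***********####*#*###*+-::::
::=+********************#*******#*+=-:::
::-+******************************+=-:::
::-=+*****************************+=-:::
:::=+*****************************+=-:::
:::=+**************#**************++-:::
:::-++************##*************##*=:::
:::-=+*************************##%%*=-::
::::=+********##%#**********##%%@@%*=-::
::::-+*%%%####%@@%#********#%@@@@@#+=-::
::::-=
[... 647 characters left out ...]
###
.::-+**++++++++++++++++*****##########**
.:-=+*+==++++++++++*+++++***************
.:-=**+==+++++++++*####*++**************
.:-+**+==+++++++++*%%%%*+***************
.:=+##*+++++++++++#%%%#**********###****
:-=*%%#*+++++++++*%%%%#**********###****
:-+#%%%*+++++++++#%%%%%#********####***#
:=+#%%#*+++++++++*#%%%%%********####***#
-=*#%#*+++++++++++*#%%%%#******#####**##
-=+#%#+=+++++++++++*%%%#*******#####**#*
-=+#%#+++++++++++++*%%%*******#########*
:-=*%#*+=+++++++++*#%%#******##########+
:-=+#%#*+++++++++*#%%%#*****#######%##*=
.:-=+#%#**+++++**#%%%%%****#######%%##+-
.:-==+*%%%#####%%%%%%%%##**######%%%#*=:
..:-==+*#%%%%%%%%%%%%%%%%#######%%%%#+-:
...:-===+*#%%%%%%%%%%%@@%%%%%%%%@%%#*=:.
```

>>> {"api": "move_arm", "payload": {
  "plan": [0,-0.12,0.03,0.18,0,0,0,-0.25,0.06,0.36,0,0,0,-0.4,0.14,0.54,0,0,0,-0.5,0.13,0.72,0,0,0,-0.52,0.19,0.9,0,0,0,-0.62,0.25,1.08,0,0,0,-0.87,0.3,1.26,0,0,0,-1.22,0.25,1.44,0,0,0,-1.5,0.2,1.62,0,0,0,-1.82,0.1,1.8,0,0]
}}

```text
time_s: 19.4
eef_pos: [0.5216, 0.099, 0.2276]
eef_rot: [-0.222, 0.67, 0.671, 0.226]
wrist_force: [0.5, 1.1, -1.7]
opening: 0.725
grasp_force: 65.9
```

>>> {"api": "move_arm", "payload": {
  "plan": [-0.1,-0.5,-0.1,0.18,0,0,-0.2,-1.1,-0.2,0.36,0,0,-0.28,-1.6,-0.35,0.407,0,0,-0.28,-1.9,-0.35,0.407,0,0,-0.28,-1.9,-0.6,0.407,0,0,-0.28,-1.9,-1.2,0.407,0,0,-0.28,-1.9,-1.8,0.407,0,0,-0.28,-1.9,-2.0,0.407,0,0,-0.28,-1.9,-2.0,0.407,0,0]
}}

```text
time_s: 20.52
eef_pos: [0.5069, 0.0061, 0.1261]
eef_rot: [-0.354, 0.612, 0.613, 0.353]
wrist_force: [0.1, -0.9, -0.6]
opening: 0.723
grasp_force: 66.0
```

```bash
python3 -c "
from h import *
o=log(); print((np.array([.507,.0053,.0585])-o['eef_pos'])/.05)"
```

```text
20.525 [-0.695  0.551  1.733  0.73   1.664 -0.949] [0.5069 0.0061 0.1261] z [-0.001  0.866 -0.5  ] y [ 1.     0.002 -0.   ] [ 0.1 -0.9 -0.6] 0.723 66.0
[ 1.03828007e-03 -1.69667641e-02 -1.35118200e+00]
```

>>> {"api": "move_arm", "payload": {
  "plan": [0,0,-0.5,0,0,0,0,0,-1.0,0,0,0,0,0,-1.2,0,0,0,0,0,-1.3,0,0,0,0,0,-1.34,0,0,0,0,0,-1.34,0,0,0]
}}

```text
time_s: 21.28
eef_pos: [0.5072, 0.005, 0.0593]
eef_rot: [-0.353, 0.612, 0.613, 0.354]
wrist_force: [-0.6, -0.3, -1.0]
opening: 0.725
grasp_force: 66.0
```

```bash
python3 -c "
from h import *
log()"
```

```text
21.275 [-0.697  0.68   1.714  0.726  1.582 -1.023] [0.5072 0.005  0.0593] z [ 0.     0.866 -0.501] y [1.    0.    0.001] [-0.6 -0.3 -1. ] 0.725 66.0
```

Gripped at z 0.0587 measured; lower the last ~0.8 mm, then release and back away.

>>> {"api": "move_arm", "payload": {
  "plan": [0,0,-0.02,0,0,0,0,0,-0.02,0,0,0,0,0,-0.02,0,0,0]
}}

```text
time_s: 21.65
eef_pos: [0.5073, 0.0049, 0.0587]
eef_rot: [-0.353, 0.612, 0.612, 0.354]
wrist_force: [-0.9, -2.5, 5.5]
opening: 0.726
grasp_force: 66.6
```

>>> {"api": "move_arm", "payload": {
  "plan": [0,0,0,0,0,0,0,0,0,0,0,0,0,0,0,0,0,0,0,0,0,0,0,0,0,-0.4,0.23,0,0,0,0,-1.0,0.58,0,0,0,0,-1.7,1.0,0,0,0,0,-2.4,1.5,0,0,0,0,-3.0,2.5,0,0,0,0,-3.6,3.2,0,0,0],
  "grip": 85.4
}}

```text
time_s: 22.9
eef_pos: [0.5068, -0.1776, 0.2207]
eef_rot: [-0.352, 0.613, 0.613, 0.353]
wrist_force: [-0.1, -1.0, -0.6]
opening: 1.0
grasp_force: 0.0
```

>>> {"api": "move_arm", "payload": {
  "plan": [0,-0.6,0.8,0,0,0,0,-1.4,1.2,0,0,0,-0.5,-2.4,1.2,0,0,0,-1.0,-3.4,1.2,0,0,0,-1.0,-3.4,1.2,0,0,0,-1.0,-3.4,1.2,0,0,0]
}}

```text
time_s: 23.65
eef_pos: [0.4564, -0.3457, 0.2781]
eef_rot: [-0.353, 0.613, 0.612, 0.354]
wrist_force: [0.8, -0.4, 0.0]
opening: 0.993
grasp_force: 0.0
```

```bash
python3 - <<'E'
from ov import *
log()
s=ctrl.camera('side'); c=ctrl.camera('scene');F=(.521,.253);B=(.507,-.012)
I=[x['pixels'][:,:,::-1].copy() for x in(s,c)]
j=[crop(x,i.copy(),F,.07,70,52) for x,i in zip((s,c),I)]
k=[]
for x,i in zip((s,c),I):
    circ(x,i,B,.114,.032,(0,0,255)); k.append(crop(x,i,B,.07,120,90))
cv2.imwrite('pics/fin.png',np.vstack([np.hstack(j),np.hstack(k)]))
E
```

```text
23.65 [-1.091  0.706  1.113  0.536  2.241 -0.962] [ 0.4564 -0.3457  0.2781] z [ 0.001  0.866 -0.5  ] y [ 1.    -0.001 -0.   ] [ 0.8 -0.4  0. ] 0.993 0.0
```

View pics/fin.png

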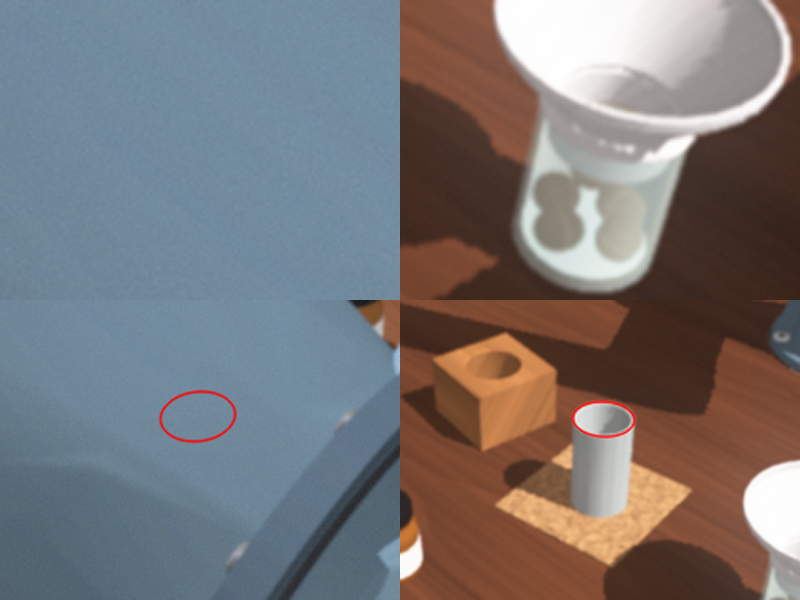

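The beaker stands upright on the mat in its drawn rim circle and the funnel is seated. Four nuts are clear in the jar, with a fifth likely behind them near (592,182). That was my last picture, so I'll confirm numerically from the wrist camera above the beaker and the funnel.

>>> {"api": "move_arm", "payload": {
  "plan": [0.1,0.8,0.2,-0.1,0,0,0.3,1.7,0.2,-0.2,0,0,0.5,2.6,0.2,-0.32,0,0,0.7,3.5,0.2,-0.44,0,0,0.8,4.4,0.2,-0.56,0,0,0.9,5.2,0.2,-0.68,0,0,1.0,6.05,0,-0.74,0,0,1.0,6.05,0,-0.74,0,0,1.0,6.05,0,-0.74,0,0,1.0,6.05,0,-0.74,0,0]
}}

```text
time_s: 25.0
eef_pos: [0.5069, -0.0432, 0.2778]
eef_rot: [-0.108, 0.699, 0.698, 0.108]
wrist_force: [0.1, -0.6, 0.5]
opening: 1.0
grasp_force: 0.0
```

```bash
cat > cnt.py <<'E'
from ov import *
def art(c,ctr,z,rad,n=44,ch=0):
    u,v=proj(c,[*ctr,z]); w=int(np.linalg.norm(proj(c,[ctr[0]+rad,ctr[1],z])-[u,v]))
    u,v=int(u),int(v); im=c['pixels'][max(v-w,0):v+w,u-w:u+w].astype(int)
    s=(im[:,:,0]-im[:,:,2]).astype(np.float32) # red minus blue = brownness
    a=cv2.resize(s,(n,n//2),interpolation=cv2.INTER_AREA); print('px',w,'max',a.max())
    for r in a: print(''.join(' .:-=+*#%@'[int(np.clip(x/8,0,9))] for x in r))
E
python3 -c "
from cnt import *
log();c=ctrl.camera('wrist');print(c['origin'],rot(c['attitude'])[:,2])
art(c,(.507,-.012),.02,.034)"
```

```text
25.0 [-0.495  0.044  1.693  0.269  1.555 -0.518] [ 0.5069 -0.0432  0.2778] z [ 0.     0.302 -0.953] y [ 1.    -0.001 -0.   ] [ 0.1 -0.6  0.5] 1.0 0.0
[ 0.50663952 -0.01105738  0.4380816 ] [ 6.63070752e-04 -5.31017566e-04 -9.99999639e-01]
px 30 max 96.735565
@@@@*:                                 .+@@@
@@+.                                     .*@
%:                                         :
.                                           
                                            
                                            
                                            
                                            
                                            
                                            
                                            
                                            
                                            
                                            
                                            
                                            
                                            
                                            
=                                           
@%-                                        -
@@@+:                                   .-*%
@@@@@%=.                              .=*###
```

>>> {"api": "move_arm", "payload": {
  "plan": [0.1,0.9,0,0,0,0,0.2,1.9,0,0,0,0,0.28,2.9,0,0,0,0,0.28,3.9,0,0,0,0,0.28,4.8,0,0,0,0,0.28,5.3,0,0,0,0,0.28,5.3,0,0,0,0,0.28,5.3,0,0,0,0]
}}

```text
time_s: 26.05
eef_pos: [0.5213, 0.2214, 0.2775]
eef_rot: [-0.108, 0.699, 0.698, 0.108]
wrist_force: [0.2, -0.5, 0.0]
opening: 0.999
grasp_force: 0.0
```

```bash
python3 -c "
from cnt import *
log();c=ctrl.camera('wrist');print(c['origin'],rot(c['attitude'])[:,2])
art(c,(.521,.253),.02,.04,80)"
```

```text
26.05 [ 0.014  0.068  1.668  0.311  1.409 -0.036] [0.5213 0.2214 0.2775] z [-0.     0.302 -0.953] y [ 1.    -0.001 -0.001] [ 0.2 -0.5  0. ] 0.999 0.0
[0.52107661 0.25360587 0.43775611] [ 3.01210194e-04 -1.10492520e-03 -9.99999344e-01]
px 35 max 69.02041
                                                                                
                                                                                
                                  ...::--:::..                                  
                                .:=+**##******+-:                               
                               :=**#############+:.                             
                             .-+######%%#########+-.                            
                            .:+#######%%#######%##*-.                           
                            :=########%%%%#########+-.                          
            .::::::::..     :=#########%%%%########*=:                          
          .:-++******++-:...:+##########%%%%#######*=:                          
        .:=*##########****+++*######
[... 1412 characters left out ...]
         
         :-+*###################################*-.   .:--===--:.               
          .-+*###################################+:                             
            :-+**####################%%%#########+-.                            
              .-+********############%%%%########+:                             
                .:---::..-+*###########%%%######*=.                             
                          :=*##########%%%#####*=:                              
                           .:=+*#############*+=.                               
                              .:=++++++++++==-:                                 
                                  ........
```

The beaker is empty and all five nuts show in the jar: top, upper left, lower left, bottom and right. The robot is touching nothing, so I'm handing in.

```bash
python3 -c "
from bench import ctrl
print(ctrl.hand_in())"
```

```text
the job is handed in; nothing more can be done
None
```

The job is handed in at about 26 s of the 72 s allowed: all five walnuts are in the glass jar with the funnel still seated, and the empty beaker stands upright on the cork mat.

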